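# Take the dolly block out of its slide-lid box

## Task

Slide the lid of the larger wooden box all the way out of its grooves and lay it flat on the bench, bar handle up. Then lift the steel dolly block out of the box and set it gently, flat side down, in the middle of the square black rubber pad, and let go of it.

Things in the scene. Friction and masses are not known exactly. Their poses are not given: they have to be found in the camera images.
- box: Larger of two plywood boxes (the smaller, 80 x 90 mm, is not used): 120 x 150 x 64 mm, screwed down. Origin: centre of underside, z up. Lid slides out only to the box's +y (that end wall is 47 mm high, the others 64). Inside 96 (x) by 130 mm (y), floor 6 mm above the bench. Long walls 12 mm thick; grooves in them 48 to 57 mm above the bench, 7.5 mm deep.
- lid: Its loose lid, plywood 106 (x) x 138 (y) x 6 mm, 0.12 kg, easy in its grooves (2 mm play each side, 3 mm in height). Origin: centre of underside; axes as the box's. Fixed wooden bar handle on its middle: 50 mm along x, 14 mm thick along y, 6 to 36 mm above the underside. Closed, it is 48 mm above the bench; it leaves the grooves after 139 mm along the box's +y, over free bench.
- dolly: Dark steel dolly block (hand anvil), loaf-shaped: 76 long (x), 38 wide (y), 39 mm high, upright sides to 20 mm, half-round top along x; about 0.5 kg. Lies loose on the box floor under the lid, flat side down, its length across the box (within 8 degrees). Origin: centre of its flat underside, z up.
- pad: Square black rubber pad, 130 x 130 x 6 mm, fixed flat on the bench. Origin: centre of its underside; its top is 6 mm above the bench.
Not all that is in view belongs to the job. Leave any green or yellow look-alike of the box alone.

How it is judged:
By the outcome, as a careful person would: the job done as asked, in the order asked, and still so for the second after the job is handed in, with the robot touching nothing.
It also fails if it takes over 51 s, if anything falls off the work surface, if the arm or the gripper's body presses on something with over 40 N, if the wrist force passes 120 N, or if a joint passes its speed limit or range.

## Robot

A 6-joint arm with a two-finger parallel gripper is mounted at the origin on the work surface. World frame = base frame: x ahead of the robot, y to its left, z up, the work surface at z = 0. Lengths are in m, angles in rad, forces in N, time in s.
With the tool pointing down it reaches from about 0.35 to 0.875 m from the base axis. Payload 4.2 kg.
Tool frame: the origin (TCP) lies between the finger pads; the fingertips stand 8 mm ahead of it and the grasp point (between the pads) lies 11 mm behind it (tcp_to_tips is the distance from the TCP to the fingertips, in m); z points along the fingers, x is the direction in which the jaws open and shut, and the axes are right-handed (so a half turn about z gives the same grasp; the last joint's range is limited). The gripper opens to 85 mm and grips with 20 to 120 N. Pads are 22 mm wide; open, the fingers measure 114 mm over their backs; the gripper's body (76 mm by 85 mm) begins 54 mm behind the grasp point. The pads swing forward as they close: fully open they stand 13 mm farther back than shut.
Start: joints at [1.472, 0.385, 0.008, 0, -1.194, -0.259], TCP at [0.219, 0.585, 0.206] pointing down, gripper open.
Joint ranges: [-3.14, 3.14], [-1.21, 2.06], [-1.07, 1.41], [-3.16, 2.05], [-2.99, -0.16], [-3.1, 3.1]. Speed limits (rad/s): [2.79, 2.79, 3.14, 3.14, 3.14, 3.14].

## Interface

Orientations are given as a unit quaternion [w, x, y, z].
In Python, from cell import * gives the robot as it stands. The module is installed in compiled form; this text tells all that it offers.
- The arm moves only by the shell command python3 -m handwheel 'ROWS'. ROWS is text: rows parted by semicolons, each of 5 numbers parted by spaces: the closure, from -1 (fully open) to 1 (shut), then the shift along the world's x, y, z in m, then the turn about the world's z in rad. A call has 1 to 12 rows; each row shifts and turns the commanded pose from where the row before left it; what a row does not reach is not made up. A row lasts 1/12 s, in which the tool goes at most 41.7 mm and 7.16 degrees, less where a joint would pass 70% of its speed; a pose out of reach is approached as far as the arm can. A call with a gripper value outside its range is refused whole. The fingers move at their own pace and stop on an object; the grip force is fixed at half the most. Time passes only in rows, so rows that do not move let the fingers close. It gives the time, the measured TCP pose, the force and the opening at its end, in the units of the state.
- observe(): the state, without advancing time (a new reading comes with each control period).
- camera(name): name is "scene" or "top"; returns the picture (480x640x3 uint8, blue, green, red); there is no depth.
- calibration(name): a dict with "camera_matrix" (3x3 intrinsics, pixels), "dist_coeffs" ([k1, k2, p1, p2, k3] as OpenCV has them; the pictures are not rectified), "world_from_camera" (4x4, takes a point from camera to world coordinates). Camera axes: x right, y down, z forward; pixel columns grow to the right and rows downward; lengths in m; the calibration is good to about 2 mm. A picture is of the moment at which its call begins. calibration takes no time and is no camera call.
- job_done(): hands the job in, once; it reports no verdict.
The state is a dict: "time_s": time; "joint_pos": joint angles; "qd": joint speeds; "joint_torque": joint torques, N m; "tool_pos": TCP position; "eef_rot": TCP orientation; "wrist_force": force on the tool from outside, world axes, zero at the start; "moment": the same for the moment, N m; "width": finger opening in m.
Only numpy, scipy, OpenCV 4.12 (cv2) and the standard library are available. Lean on these libraries where they do the work, as an engineer would, in place of code of your own. Each camera call takes 0.05 s, during which the arm holds its last target.

## Working session

There is one attempt and no reset: what is moved stays moved. The work goes in short steps, Python scripts to look and compute and a shell command to move; the robot and the scene stay as the last step left them, time stands still between calls to the robot, and variables do not carry over. Pictures are saved under pics/ and viewed, and the job is handed in when it is done.

```bash
mkdir -p pics
python3 - <<'E'
from cell import *
import cv2
for n in("scene","top"):
    cv2.imwrite(f"pics/{n}0.png",camera(n)); c=calibration(n); print(n,c)
s=observe();print(s)
E
```

```text
scene {'camera_matrix': array([[587.90861325,   0.        , 314.24295743],
       [  0.        , 587.90861325, 236.32606689],
       [  0.        ,   0.        ,   1.        ]]), 'dist_coeffs': array([-0.19238723,  0.        ,  0.        ,  0.        ,  0.        ]), 'world_from_camera': array([[ 0.038684  ,  0.60394952, -0.79608324,  1.42624976],
       [ 0.99917857, -0.01375407,  0.03811845, -0.24789547],
       [ 0.01207224, -0.79690389, -0.60398547,  0.76660897],
       [ 0.        ,  0.        ,  0.        ,  1.        ]])}
top {'camera_matrix': array([[497.76327724,   0.        , 325.68017346],
       [  0.        , 497.76327724, 239.61141349],
       [  0.        ,   0.        ,   1.        ]]), 'dist_coeffs': array([0.01555668, 0.        , 0.        , 0.        , 0.        ]), 'world_from_camera': array([[ 0.00321223, -0.99211737,  0.12527096,  0.33719669],
       [-0.99996963, -0.00229736,  0.00744684, -0.20931958],
       [-0.00710035, -0.12529108, -0.99209462,  1.32745011],
       [ 0.        ,  0.        ,  0.        ,  1.        ]])}
{'time_s': 0.1, 'joint_pos': array([ 1.47161791e+00,  3.85476410e-01,  6.78500488e-03, -4.51053859e-04,
       -1.19395276e+00, -2.58614405e-01]), 'qd': array([ 0.00129361, -0.00170133,  0.00416161,  0.00072846, -0.00040777,
       -0.00097001]), 'joint_torque': array([-3.65522274e-04, -3.93321240e+01,  1.88929045e+01,  4.19791505e+00,
       -2.61735666e-03,  4.38426468e-06]), 'tool_pos': array([0.21865525, 0.58491844, 0.20503938]), 'eef_rot': array([-7.58769096e-04, -5.69928024e-01,  8.21694073e-01, -5.67306530e-04]), 'wrist_force': array([-0.56658655, -0.12465998, -0.00199918]), 'moment': array([-0.03799091,  0.07775683,  0.03565991]), 'width': 0.085377870952906}
```

View pics/scene0.png

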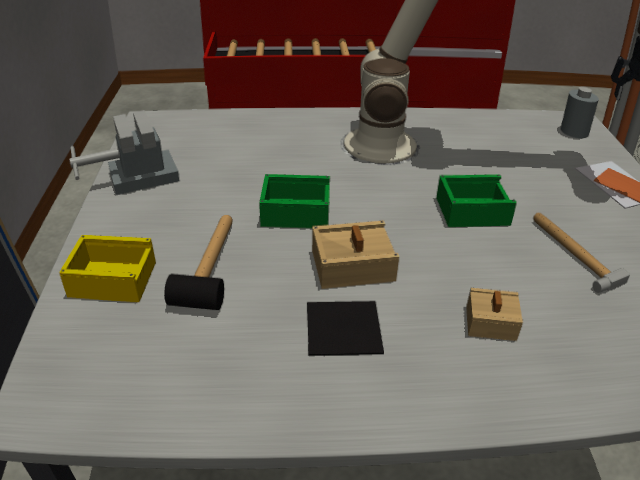

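View pics/top0.png

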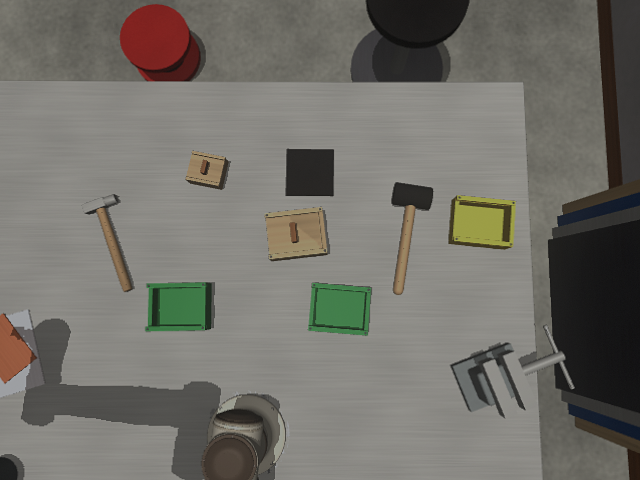

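The top view shows the larger plywood box at about (296,233) and the smaller one at (207,169). The pad is at (310,172). The green boxes at (180,306) and (340,308) and the yellow one at (482,222) are decoys. I'll enlarge the larger box to confirm it and to find its low end.

Run:
```python
import cv2
a=cv2.imread("pics/top0.png")[140:270,255:345]; cv2.imwrite("pics/topc.png",cv2.resize(a,None,fx=4.6,fy=4.6,interpolation=cv2.INTER_CUBIC))
a=cv2.imread("pics/scene0.png")[210:360,295:405]; cv2.imwrite("pics/scenec.png",cv2.resize(a,None,fx=4,fy=4,interpolation=cv2.INTER_CUBIC))
```

```text
(no output)
```

View pics/topc.png

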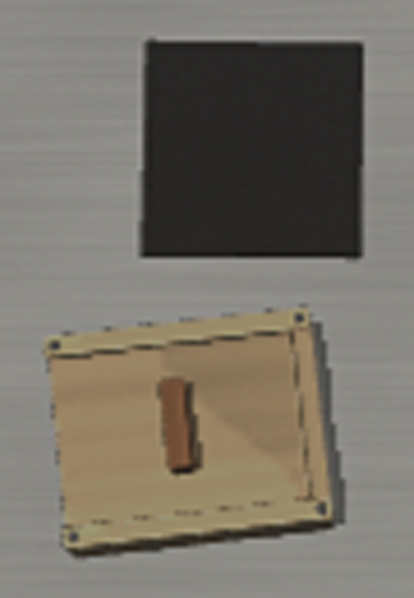

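View pics/scenec.png

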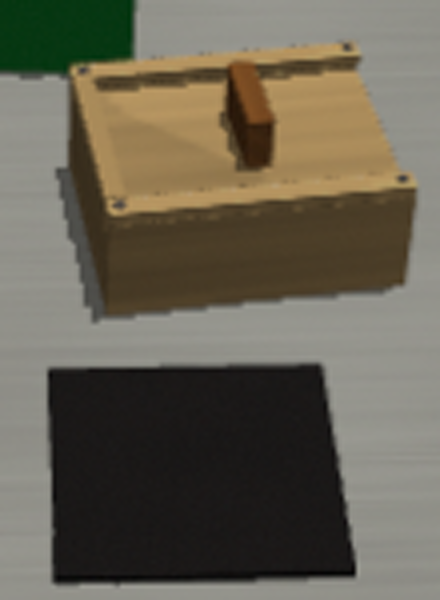

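The crops confirm it: low end towards the left in top, right in scene (world +y). The pad has nothing on it. Next I'll triangulate.

```bash
cat > h.py <<'E'
import numpy as np,cv2
from cell import calibration
def pix(n,uv,z):
    c=calibration(n);K=c["camera_matrix"];T=c["world_from_camera"]
    p=cv2.undistortPoints(np.array(uv,float).reshape(-1,1,2),K,c["dist_coeffs"]).reshape(-1,2)
    d=np.c_[p,np.ones(len(p))]@T[:3,:3].T;o=T[:3,3]
    return (o+d*((z-o[2])/d[:,2])[:,None])[:,:2]
E
python3 - <<'E'
from h import *
np.set_printoptions(precision=4,suppress=True)
t=lambda a:np.array(a)/4.6+[255-.4,140-.4]
s=lambda a:np.array(a)/4+[295-.4,210-.4]
for n,f,scr,pad,han in(("top",t,[(54,345),(299,318),(322,509),(72,537)],[(147,41),(362,42),(360,258),(141,256)],[(160,378),(185,377),(194,467),(168,472)]),
 ("scene",s,[(347,48),(84,71),(120,204),(404,181)],[(50,370),(322,366),(355,576),(55,580)],[(230,64),(254,62),(273,120),(246,126)])):
    for w,q,z in(("box",scr,.064),("pad",pad,.006),("handle",han,.084)):
        p=pix(n,f(q),z);e=np.roll(p,-1,0)-p
        print(n,w,p.mean(0),"edges",np.linalg.norm(e,axis=1),"ang",np.degrees(np.arctan2(e[:,1],e[:,0])))
E
```

```text
top box [ 0.5153 -0.1216] edges [0.138  0.1084 0.1394 0.1086] ang [ -83.4971 -172.97     96.5633    6.3123]
top pad [ 0.6897 -0.1547] edges [0.128  0.131  0.1289 0.1305] ang [-90.2086 179.5633  89.5679  -0.8216]
top handle [ 0.5143 -0.1175] edges [0.0138 0.0502 0.0145 0.0523] ang [ -87.5586 -173.7356  101.1128    5.5078]
scene box [ 0.5154 -0.1251] edges [0.1371 0.1065 0.1374 0.1099] ang [ -82.8626    6.8071   95.7275 -173.0405]
scene pad [ 0.6926 -0.1579] edges [0.1279 0.1309 0.1285 0.1298] ang [ 89.5661  -0.4962 -90.9197 179.2489]
scene handle [ 0.5169 -0.1208] edges [0.0121 0.0474 0.0141 0.0503] ang [  96.7217    5.4276  -71.8793 -176.4347]
```

The measurements agree: the edge lengths match the given sizes. The box is at about (0.515,-0.123) with its y axis at 96.5°, the handle at (0.516,-0.119), and the pad at (0.691,-0.156), square to the axes. I'll move over the handle and turn +27°.

```bash
python3 -m handwheel '-1 0.0150 -0.0350 0 0.0785; -1 0.0150 -0.0350 0 0.0785; -1 0.0150 -0.0350 0 0.0785; -1 0.0150 -0.0350 0 0.0785; -1 0.0150 -0.0350 0 0.0785; -1 0.0150 -0.0350 0 0.0785; -1 0.0150 -0.0350 0 0; -1 0.0150 -0.0350 0 0; -1 0.0150 -0.0350 0 0; -1 0.0150 -0.0350 0 0; -1 0.0150 -0.0350 0 0; -1 0.0150 -0.0350 0 0'
```

```text
time_s: 1.1
tool_pos: [0.3988, 0.1635, 0.206]
eef_rot: [-0.0, 0.746, -0.666, -0.0]
wrist_force: [1.6, 0.6, 0.1]
width: 0.0853
```

```bash
python3 -m handwheel '0 0.0150 -0.0350 0 0; 0 0.0150 -0.0350 0 0; 0 0.0150 -0.0350 0 0; 0 0.0150 -0.0350 0 0; 0 0.0150 -0.0350 0 0; 0 0.0150 -0.0350 0 0; 0 0.015 -0.035 0 0; 0 0.010 -0.035 0 0; 0 0 0 0 0; 0 0 0 0 0; 0 0 0 0 0'
python3 -c "
from cell import *
from scipy.spatial.transform import Rotation as R
import numpy as np
s=observe();q=s['eef_rot'];m=R.from_quat([*q[1:],q[0]]).as_matrix();print(s['tool_pos'],np.degrees(np.arctan2(m[1,0],m[0,0])),m[:,2],s['joint_pos'],s['width'])"
```

```text
time_s: 2.02
tool_pos: [0.5133, -0.1146, 0.2054]
eef_rot: [0.0, 0.746, -0.666, -0.001]
wrist_force: [-0.9, 0.4, 0.2]
width: 0.0423
[ 0.51331508 -0.11464894  0.20542559] -83.56566512944573 [-1.30655921e-03  2.96628953e-04 -9.99999102e-01] [ 8.86951559e-02  2.17482803e-01 -2.33132355e-01 -4.56512754e-04
 -1.12145636e+00  1.59460034e+00] 0.042302823892663065
```

```bash
python3 -m handwheel '0 0.0023 -0.0045 -0.02 0; 0 0 0 -0.03 0; 0 0 0 -0.03 0; 0 0 0 -0.02 0; 0 0 0 0 0; 0 0 0 0 0'; python3 -c "
import cv2
from cell import *
a=camera('scene')[180:300,290:410];cv2.imwrite('pics/s1.png',cv2.resize(a,None,fx=4.5,fy=4.5,interpolation=2))"
```

```text
time_s: 2.52
tool_pos: [0.5157, -0.1181, 0.1058]
eef_rot: [0.001, 0.747, -0.665, -0.001]
wrist_force: [0.0, 0.5, 0.1]
width: 0.0425
```

View pics/s1.png

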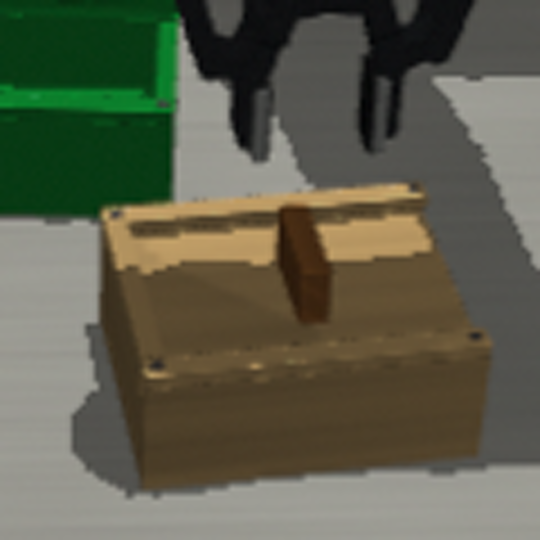

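The fingertips at (258,155) and (375,148) in the crop straddle the bar handle, whose top is at (300,240). I'll descend and close.

```bash
python3 -m handwheel '0 0 0 -0.015 0; 0 0 0 -0.015 0; 0 0 0 -0.009 0; 0 0 0 0 0; 1 0 0 0 0; 1 0 0 0 0; 1 0 0 0 0; 1 0 0 0 0; 1 0 0 0 0; 1 0 0 0 0'
```

```text
time_s: 3.4
tool_pos: [0.5164, -0.1191, 0.0674]
eef_rot: [-0.0, 0.746, -0.666, 0.0]
wrist_force: [0.5, -0.6, 0.5]
width: -0.0
```

The width is 0, so the fingers closed on nothing. I'll look before moving.

```bash
python3 -c "
import cv2
from cell import *
a=camera('scene')[180:300,290:410];b=camera('top')[170:290,240:360]
cv2.imwrite('pics/s2.png',cv2.resize(cv2.hconcat([a,b]),None,fx=3.3,fy=3.3,interpolation=2))"
```

```text
(no output)
```

View pics/s2.png

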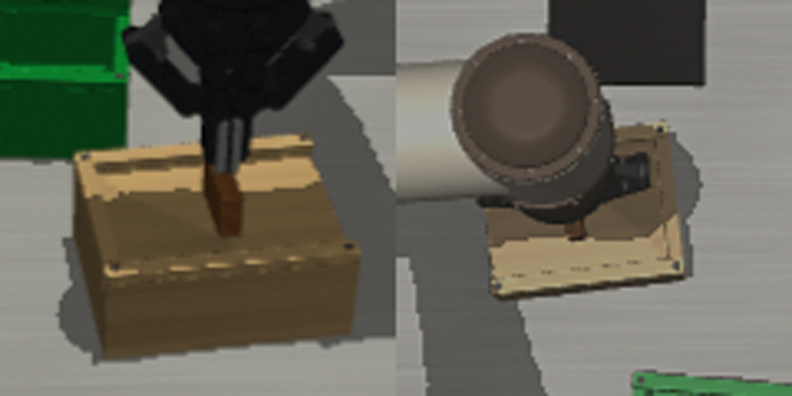

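Run:
```python
from h import *
np.set_printoptions(precision=4,suppress=True)
c=[calibration(n) for n in("scene","top")]
def proj(i,P):
    T=np.linalg.inv(c[i]["world_from_camera"]);r=cv2.Rodrigues(T[:3,:3])[0]
    return cv2.projectPoints(np.array(P,float),r,T[:3,3],c[i]["camera_matrix"],c[i]["dist_coeffs"])[0].reshape(-1,2)
p=proj(0,[[.5164,-.1191,z] for z in(.0594,.0674,.0784,.1324)]); print((p-[290,180])*3.3)
# handle far/near ends top & bottom
ax=np.array([np.cos(np.radians(6.5)),np.sin(np.radians(6.5))])
for k in(-.025,.025):
    q=np.array([.5156,-.119])+k*ax
    print((proj(0,[[*q,.084],[*q,.054]])-[290,180])*3.3)
for z in(.05,.06,.07,.084,.1):print(z,pix("scene",[(359,231.5)],z))
```

```text
[[222.3846 206.4951]
 [223.1454 195.8522]
 [224.1992 181.0713]
 [229.5024 105.9828]]
[[216.0127 147.9278]
 [213.344  187.7796]]
[[233.8311 198.2659]
 [230.7589 238.6793]]
0.05 [[ 0.4675 -0.1105]]
0.06 [[ 0.4809 -0.1124]]
0.07 [[ 0.4942 -0.1143]]
0.084 [[ 0.513 -0.117]]
0.1 [[ 0.5344 -0.1201]]
```

Projected through the calibration, the fingertips come out near z 0.086, on or above the handle top. The reported TCP would put them at 0.059. I'll zoom in to check before going lower.

```bash
python3 -m handwheel '0 0 0 0 0; 0 0 0 0 0; 0 0 0 0 0; 0 0 0 0 0; 0 0 0 0 0'; python3 -c "
import cv2
from cell import *
a=camera('scene')[180:260,315:405]
cv2.imwrite('pics/s3.png',cv2.resize(a,None,fx=7,fy=7,interpolation=2))"
```

```text
time_s: 3.92
tool_pos: [0.5161, -0.1191, 0.067]
eef_rot: [0.0, 0.746, -0.666, -0.0]
wrist_force: [0.0, -0.7, -0.7]
width: 0.0428
```

View pics/s3.png

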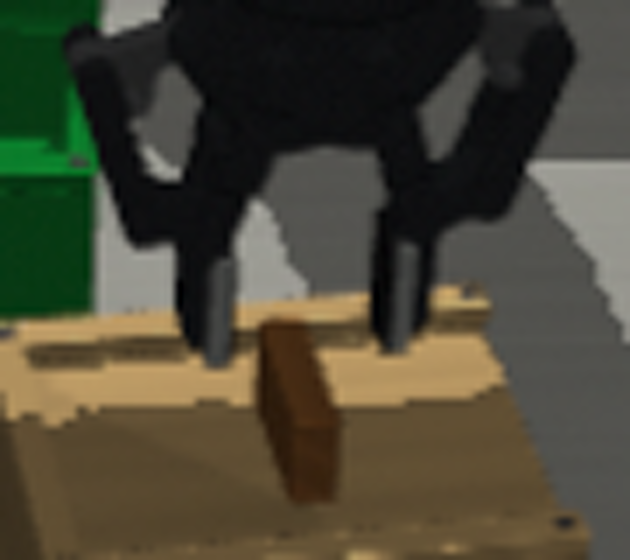

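The tips at (217,367) and (395,353) in the crop straddle the bar but sit level with its top, so they are really about 27 mm higher than the tool reading suggests. I'll go down in small steps and watch the force.

```bash
python3 -m handwheel '0 0 0 -0.004 0; 0 0 0 -0.004 0; 0 0 0 -0.004 0; 0 0 0 0 0; 0 0 0 0 0'; python3 -c "
import cv2
from cell import *
a=camera('scene')[180:260,315:405]
cv2.imwrite('pics/s4.png',cv2.resize(a,None,fx=7,fy=7,interpolation=2))"
```

```text
time_s: 4.38
tool_pos: [0.5158, -0.1191, 0.0545]
eef_rot: [0.0, 0.746, -0.666, -0.0]
wrist_force: [0.4, -0.2, 0.7]
width: 0.043
```

View pics/s4.png

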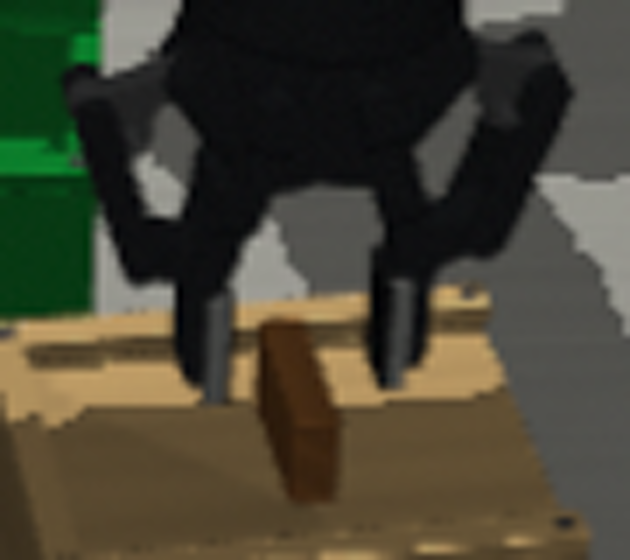

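No contact at TCP z 0.0545, where the documented tips would already be inside the lid, so the offset is confirmed. I'll go 11 mm lower and close.

```bash
python3 -m handwheel '0 0 0 -0.004 0; 0 0 0 -0.004 0; 0 0 0 -0.003 0; 0 0 0 0 0; 1 0 0 0 0; 1 0 0 0 0; 1 0 0 0 0; 1 0 0 0 0; 1 0 0 0 0; 1 0 0 0 0'; python3 -c "
import cv2
from cell import *
a=camera('scene')[180:260,315:405]
cv2.imwrite('pics/s5.png',cv2.resize(a,None,fx=7,fy=7,interpolation=2))"
```

```text
time_s: 5.27
tool_pos: [0.5163, -0.1188, 0.0443]
eef_rot: [-0.0, 0.746, -0.666, 0.0]
wrist_force: [-1.2, 3.7, 2.6]
width: 0.012
```

View pics/s5.png

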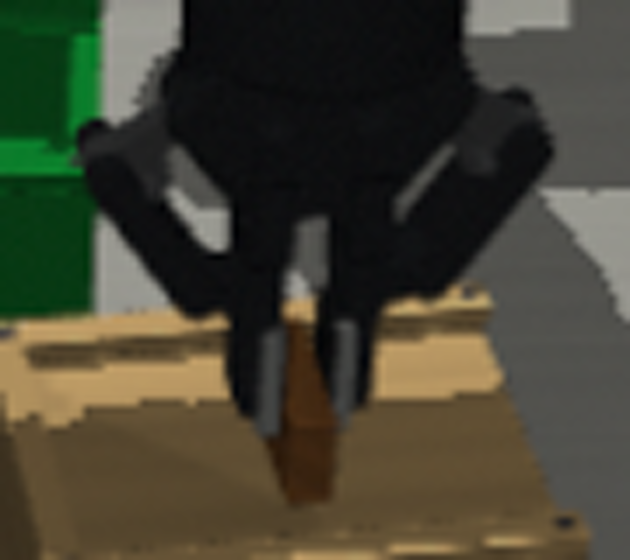

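The bar is now gripped (width 0.012) between the pads at about (268,435) and (345,410) in the crop. I'll lift 1.5 mm to mid-groove and slide along the box's +y.

```bash
python3 -m handwheel '1 0 0 0.0015 0; 1 -0.0003 0.003 0 0; 1 -0.0007 0.006 0 0; 1 -0.0011 0.01 0 0; 1 -0.0011 0.01 0 0; 1 -0.0011 0.01 0 0; 1 -0.0011 0.01 0 0; 1 -0.0011 0.01 0 0; 1 0 0 0 0'
```

```text
time_s: 6.07
tool_pos: [0.5095, -0.0582, 0.0456]
eef_rot: [-0.0, 0.747, -0.665, 0.0]
wrist_force: [-0.4, 0.3, -1.7]
width: 0.0123
```

```bash
python3 -m handwheel '1 -0.0011 0.01 0 0; 1 -0.0011 0.01 0 0; 1 -0.0011 0.01 0 0; 1 -0.0011 0.01 0 0; 1 -0.0011 0.01 0 0; 1 -0.0011 0.01 0 0; 1 -0.0011 0.01 0 0; 1 -0.0011 0.01 0 0; 1 -0.0011 0.01 0 0; 1 -0.0011 0.01 0 0; 1 0 0 0 0'; python3 -c "
import cv2
from cell import *
a=camera('scene')[160:310,300:450]
b=camera('top')[150:300,210:360]
cv2.imwrite('pics/s6.png',cv2.resize(cv2.hconcat([a,b]),None,fx=2.6,fy=2.6,interpolation=2))"
```

```text
time_s: 6.98
tool_pos: [0.4988, 0.0416, 0.0456]
eef_rot: [-0.0, 0.747, -0.665, 0.0]
wrist_force: [0.2, -0.1, -0.5]
width: 0.0125
```

View pics/s6.png

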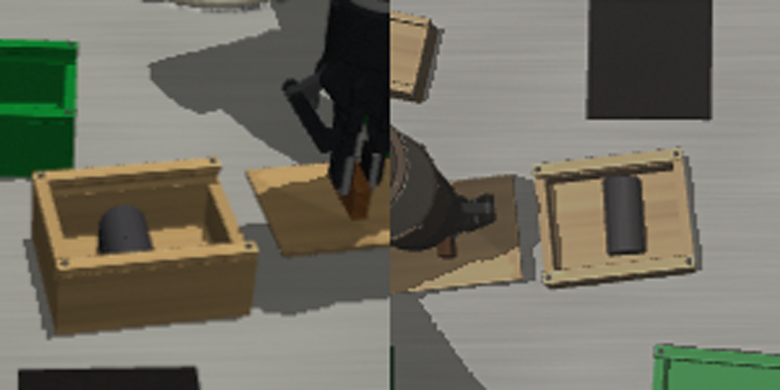

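The lid is clear of the box, and the dolly can be seen at about (626,215) in the right half. I'll go 40 mm further and then lower about 48 mm gently.

```bash
python3 -m handwheel '1 -0.0015 0.014 0 0; 1 -0.0015 0.014 -0.004 0; 1 -0.0013 0.012 -0.01 0; 1 0 0 -0.012 0; 1 0 0 -0.01 0; 1 0 0 -0.006 0; 1 0 0 -0.003 0; 1 0 0 0 0; 1 0 0 0 0'
```

```text
time_s: 7.83
tool_pos: [0.4945, 0.0798, 0.0005]
eef_rot: [0.0, 0.746, -0.666, 0.0]
wrist_force: [0.0, 0.4, -0.4]
width: 0.0122
```

```bash
python3 -m handwheel '1 0 0 -0.001 0; 1 0 0 -0.001 0; 1 0 0 -0.001 0; 1 0 0 0 0'; python3 -c "
import cv2
from cell import *
a=camera('scene')[160:310,300:450]
b=camera('top')[150:300,210:360]
cv2.imwrite('pics/s7.png',cv2.resize(cv2.hconcat([a,b]),None,fx=2.6,fy=2.6,interpolation=2))"
```

```text
time_s: 8.17
tool_pos: [0.4944, 0.0799, -0.0024]
eef_rot: [-0.0, 0.746, -0.666, 0.0]
wrist_force: [-0.1, 0.4, -0.7]
width: 0.0125
```

View pics/s7.png

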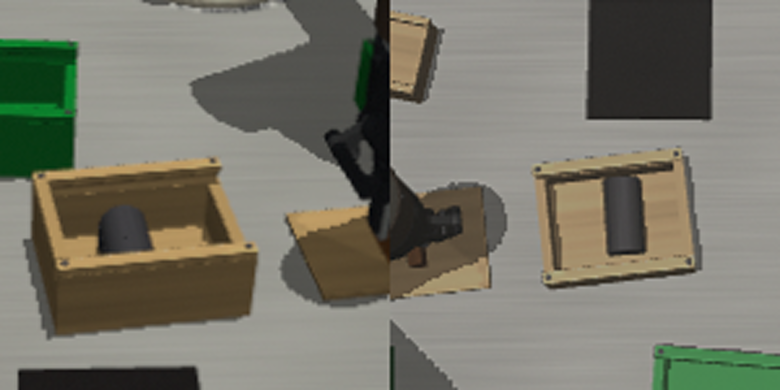

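The shadow around the lid's edge shows it is almost down. I'll step down in millimetres until there is contact force.

```bash
python3 -m handwheel '1 0 0 -0.001 0; 1 0 0 -0.001 0; 1 0 0 0 0'
```

```text
time_s: 8.52
tool_pos: [0.4945, 0.08, -0.0037]
eef_rot: [-0.0, 0.746, -0.666, 0.0]
wrist_force: [-1.5, 0.0, 6.4]
width: 0.0124
```

```bash
python3 -m handwheel '1 0 0 -0.001 0; 1 0 0 0 0'; python3 -m handwheel '1 0 0 -0.001 0; 1 0 0 0 0'; python3 -c "
import cv2
from cell import *
a=camera('scene')[180:310,370:500]
cv2.imwrite('pics/s8.png',cv2.resize(a,None,fx=4.5,fy=4.5,interpolation=2))"
```

```text
time_s: 8.68
tool_pos: [0.4946, 0.08, -0.0037]
eef_rot: [-0.0, 0.746, -0.666, 0.0]
wrist_force: [-3.9, -0.2, 11.9]
width: 0.0122
time_s: 8.85
tool_pos: [0.4946, 0.08, -0.0037]
eef_rot: [-0.0, 0.746, -0.666, 0.0]
wrist_force: [-6.8, 0.2, 20.2]
width: 0.0123
```

View pics/s8.png

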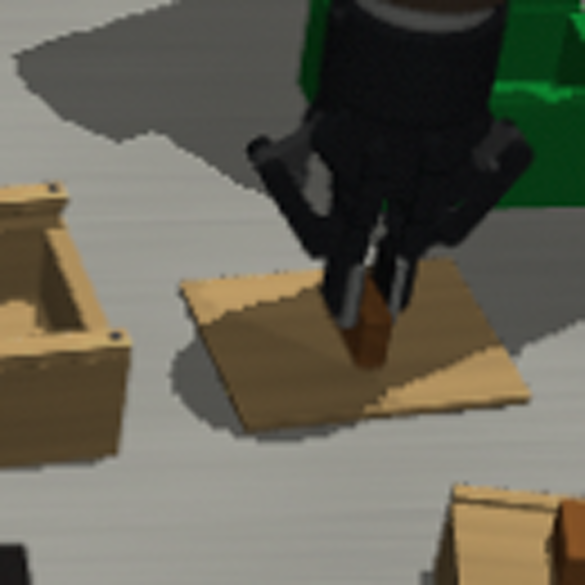

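The contact force rose to 20 N with the height unchanged, so the lid is flat on the bench with the handle up. I'll take the pressure off, open and rise.

```bash
python3 -m handwheel '1 0 0 0.0022 0; 0 0 0 0 0; 0 0 0 0 0; 0 0 0 0 0; 0 0 0 0 0; 0 0 0 0.02 0; 0 0 0 0.04 0; -1 0 0 0.04 0; -1 0 0 0.04 0; -1 0 0 0 0; -1 0 0 0 0'; python3 -c "
import cv2
from cell import *
a=camera('scene')[190:310,300:450];cv2.imwrite('pics/s9.png',cv2.resize(a,None,fx=5,fy=5,interpolation=2))
b=camera('top');cv2.imwrite('pics/t9f.png',b)
cv2.imwrite('pics/t9.png',cv2.resize(b[190:270,255:345],None,fx=7,fy=7,interpolation=2))"
```

```text
time_s: 9.82
tool_pos: [0.4958, 0.0806, 0.1381]
eef_rot: [-0.003, 0.746, -0.666, 0.001]
wrist_force: [-0.5, -0.1, -0.7]
width: 0.0854
```

View pics/s9.png

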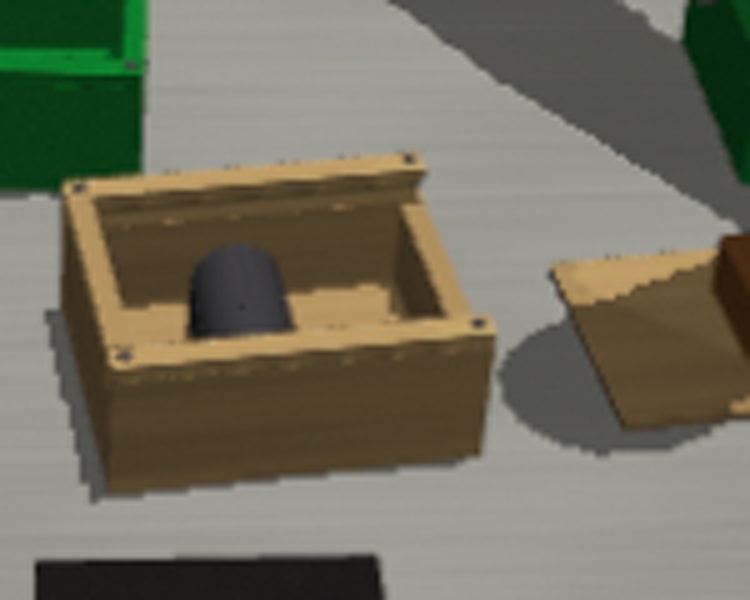

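View pics/t9.png

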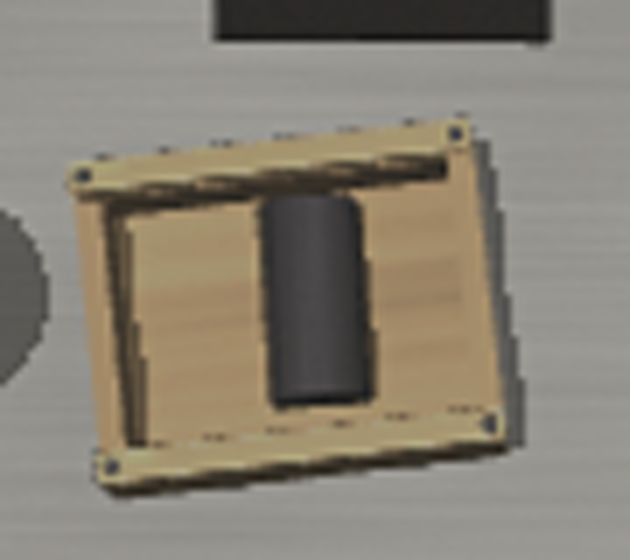

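Run:
```python
from h import *
t=lambda a:np.array(a)/7+[255-.4,190-.4]
a=pix("top",t([(308,195)]),.043)[0];b=pix("top",t([(322,405)]),.008)[0]
print(a,b,np.linalg.norm(a-b),(a+b)/2,np.degrees(np.arctan2(*(a-b)[::-1])))
print("side -y",pix("top",t([(368,310)]),.008),"side +y",pix("top",t([(263,310)]),.03))
# silhouette angle
for q,z in(([(258,205),(268,400)],.03),([(358,205),(373,395)],.008)):
    p=pix("top",t(q),z);d=p[0]-p[1];print(np.degrees(np.arctan2(d[1],d[0])))
s=lambda a:np.array(a)/5+[300-.4,190-.4]
print("scene sides z.02",pix("scene",s([(190,315),(290,315)]),.02), "ridge far", pix("scene",s([(238,247),]),.045))
```

```text
[ 0.55764651 -0.12863285] [ 0.48255369 -0.13258249] 0.07519662134931471 [ 0.5201001  -0.13060767] 3.0107981778499564
side -y [[ 0.51913385 -0.14982766]] side +y [[ 0.51601139 -0.11132708]]
3.5728978950085764
4.924730748256903
scene sides z.02 [[ 0.49793942 -0.15545844]
 [ 0.49894254 -0.1147233 ]] ridge far [[ 0.48560273 -0.13601381]]
```

The dolly is at about (0.520,-0.132) with its axis at about 4°. The measured length of 75 mm and width of 38.5 mm agree with those given. It sits towards the -y end, so I'll open only partly (about 60 mm) to clear the walls.

```bash
python3 -m handwheel '-0.4 0.003 -0.0266 0 -0.015; -0.4 0.003 -0.0266 0 -0.015; -0.4 0.003 -0.0266 0 -0.015; -0.4 0.003 -0.0266 0 0; -0.4 0.003 -0.0266 0 0; -0.4 0.003 -0.0266 0 0; -0.4 0.003 -0.0266 0 0; -0.4 0.003 -0.0266 0 0; -0.4 0 0 -0.02 0; -0.4 0 0 -0.02 0; -0.4 0 0 0 0; -0.4 0 0 0 0'; python3 -c "
import cv2
from cell import *
a=camera('scene')[160:300,290:430];cv2.imwrite('pics/s10.png',cv2.resize(a,None,fx=4.2,fy=4.2,interpolation=2))
s=observe();print(s['tool_pos'],s['width'])"
```

```text
time_s: 10.92
tool_pos: [0.5166, -0.1331, 0.0933]
eef_rot: [0.002, 0.731, -0.683, -0.002]
wrist_force: [0.4, 0.1, -0.5]
width: 0.0601
[ 0.51787067 -0.13295158  0.09477509] 0.05974681696021277
```

View pics/s10.png

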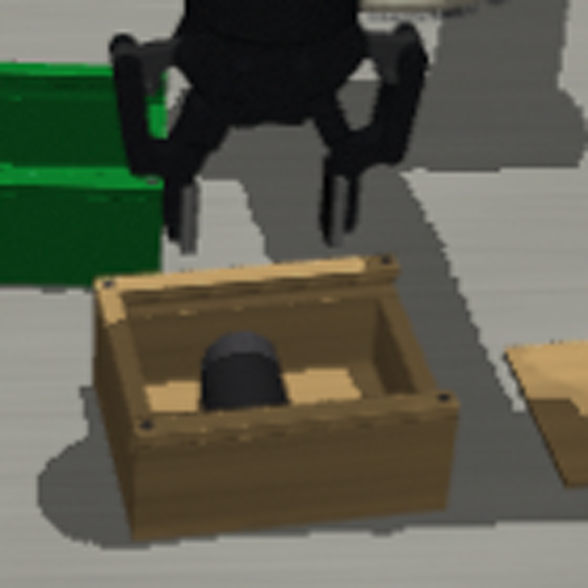

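The jaws at (185,247) and (335,243) in the crop straddle the dolly at (240,370) and clear the walls. I'll go down.

```bash
python3 -m handwheel '-0.4 0.002 0.0005 -0.02 0; -0.4 0 0 -0.025 0; -0.4 0 0 -0.02 0; -0.4 0 0 -0.01 0; -0.4 0 0 0 0; -0.4 0 0 0 0'; python3 -c "
import cv2
from cell import *
a=camera('scene')[160:300,290:430];cv2.imwrite('pics/s11.png',cv2.resize(a,None,fx=4.2,fy=4.2,interpolation=2))
s=observe();print(s['tool_pos'],s['wrist_force'])"
```

```text
time_s: 11.47
tool_pos: [0.5211, -0.1322, 0.0213]
eef_rot: [-0.0, 0.731, -0.682, 0.0]
wrist_force: [-0.6, 0.3, 0.3]
width: 0.0602
[ 0.52161803 -0.1322781   0.0219793 ] [0.36536109 0.19483132 0.89523146]
```

View pics/s11.png

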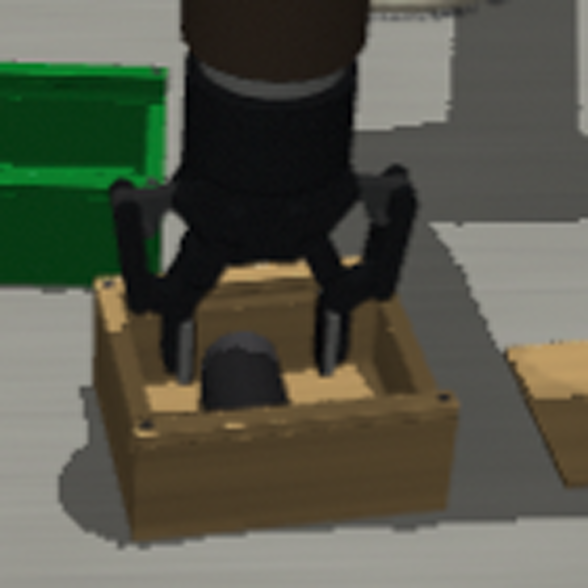

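Run:
```python
from h import *
s=lambda a:np.array(a)/4.2+[290-.4,160-.4]
for z in(.04,.044): print(pix("scene",s([(185,380),(328,372)]),z))
print(pix("scene",s([(203,375),(283,375)]),.025))
```

```text
[[ 0.5146165  -0.16523501]
 [ 0.51017068 -0.09665247]]
[[ 0.51963507 -0.16569006]
 [ 0.51521372 -0.09748506]]
[[ 0.49212319 -0.15455222]
 [ 0.49306369 -0.11570576]]
```

```bash
python3 -m handwheel '-0.4 -0.001 -0.0015 -0.01 0; -0.4 0 0 -0.01 0; -0.4 0 0 -0.006 0; -0.4 0 0 -0.002 0; -0.4 0 0 0 0; -0.4 0 0 0 0'
```

```text
time_s: 12.02
tool_pos: [0.5194, -0.134, -0.0074]
eef_rot: [0.0, 0.731, -0.683, -0.0]
wrist_force: [0.3, -0.1, 0.1]
width: 0.0599
```

```bash
python3 -m handwheel '-0.4 0 0 -0.002 0; -0.4 0 0 0 0; -0.4 0 0 0 0';python3 -c "
import cv2
from cell import *
a=camera('scene')[160:300,290:430];cv2.imwrite('pics/s12.png',cv2.resize(a,None,fx=4.2,fy=4.2,interpolation=2))
s=observe();print(s['tool_pos'],s['wrist_force'])"
```

```text
time_s: 12.27
tool_pos: [0.5195, -0.1339, -0.0091]
eef_rot: [-0.0, 0.731, -0.683, 0.0]
wrist_force: [0.3, -0.0, 0.3]
width: 0.0598
[ 0.5194775  -0.13386105 -0.00911896] [-0.7084262   0.57891175 -0.3683721 ]
```

View pics/s12.png

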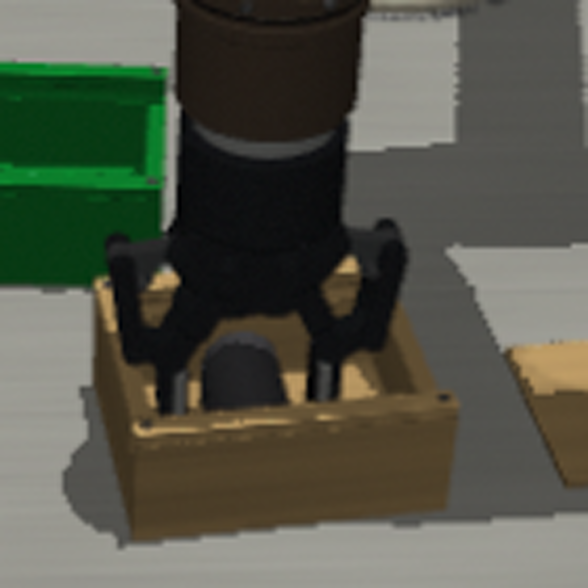

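The jaws are either side of the dolly with no contact force. I'll go 2 mm lower for a better hold on the upright sides, then close.

```bash
python3 -m handwheel '-0.4 0 0 -0.002 0; -0.4 0 0 0 0; 0 0 0 0 0; 0.3 0 0 0 0; 1 0 0 0 0; 1 0 0 0 0; 1 0 0 0 0; 1 0 0 0 0; 1 0 0 0 0'
```

```text
time_s: 13.07
tool_pos: [0.5203, -0.1335, -0.0102]
eef_rot: [-0.001, 0.731, -0.682, 0.001]
wrist_force: [-1.4, 2.0, 7.6]
width: 0.0365
```

```bash
python3 -m handwheel '1 0 0 0.005 0; 1 0 0 0.01 0; 1 0 0 0.015 0; 1 0 0 0.02 0; 1 0 0 0.025 0; 1 0 0 0.025 0; 1 0 0 0.02 0; 1 0 0 0 0; 1 0 0 0 0'; python3 -c "
import cv2
from cell import *
a=camera('scene')[140:300,280:440];cv2.imwrite('pics/s13.png',cv2.resize(a,None,fx=3.7,fy=3.7,interpolation=2))
s=observe();print(s['tool_pos'],s['wrist_force'],s['moment'])"
```

```text
time_s: 13.82
tool_pos: [0.519, -0.1337, 0.1088]
eef_rot: [-0.001, 0.731, -0.683, -0.0]
wrist_force: [-0.2, 0.9, -6.1]
width: 0.0364
[ 0.51776187 -0.13365363  0.10736725] [ 0.14077501 -1.24936939 -6.0038763 ] [0.05802569 0.06383011 0.02767509]
```

View pics/s13.png

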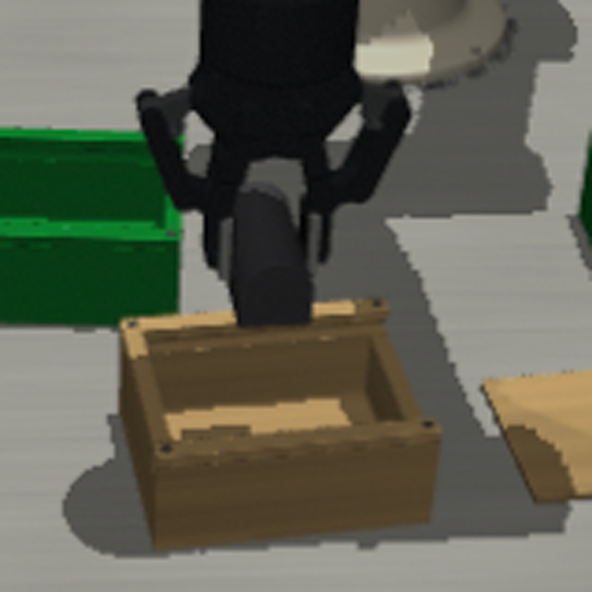

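The dolly is held, with a -6 N load and width 0.036. I'll carry it over the pad at about (0.691,-0.156).

```bash
python3 -m handwheel '1 0.008 -0.001 0 0; 1 0.016 -0.002 0 0; 1 0.025 -0.003 0 0; 1 0.03 -0.004 0 0; 1 0.03 -0.004 0 0; 1 0.028 -0.004 0 0; 1 0.02 -0.003 0 0; 1 0.010 -0.0015 0 0; 1 0.005 0 0 0; 1 0 0 0 0; 1 0 0 0 0; 1 0 0 0 0'; python3 -m handwheel '1 0 0 -0.02 0; 1 0 0 -0.025 0; 1 0 0 -0.025 0; 1 0 0 -0.02 0; 1 0 0 -0.01 0; 1 0 0 0 0; 1 0 0 0 0';  python3 -c "
import cv2
from cell import *
a=camera('scene')[200:370,270:440];cv2.imwrite('pics/s14.png',cv2.resize(a,None,fx=3.5,fy=3.5,interpolation=2))
a=camera('top')[120:220,260:360];cv2.imwrite('pics/t14.png',cv2.resize(a,None,fx=5,fy=5,interpolation=2))
s=observe();print(s['tool_pos'],s['wrist_force'],s['moment'])"
```

```text
time_s: 14.87
tool_pos: [0.6901, -0.1562, 0.1078]
eef_rot: [0.001, 0.731, -0.683, -0.001]
wrist_force: [-0.7, 1.0, -5.0]
width: 0.0363
time_s: 15.45
tool_pos: [0.6915, -0.1566, 0.0093]
eef_rot: [0.0, 0.731, -0.682, 0.0]
wrist_force: [0.5, -0.1, -4.3]
width: 0.0365
[ 0.69294376 -0.15655641  0.0110674 ] [-0.64416939  0.43889465 -5.31961327] [-0.01428266 -0.00816515 -0.0147979 ]
```

View pics/s14.png

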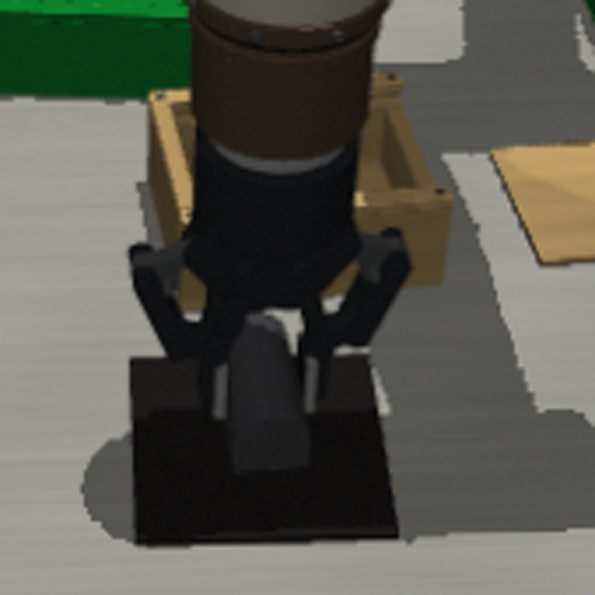

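View pics/t14.png

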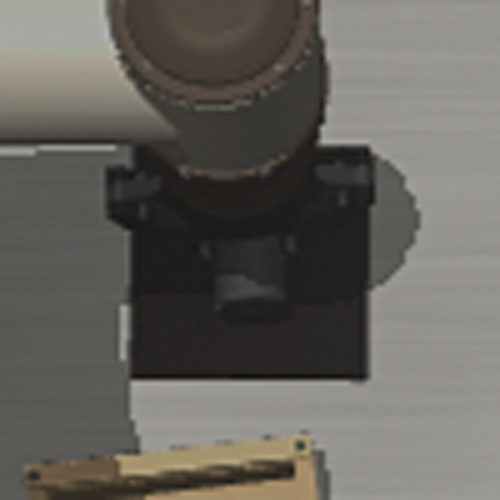

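Run:
```python
from h import *
print("far end",pix("scene",[(347,334)],.027),"near end",pix("top",[(309.8,183.6)],.027),pix("top",[(303,181),(317.6,181.5)],.027))
```

```text
far end [[ 0.73035313 -0.15568134]] near end [[ 0.6521224  -0.15665026]] [[ 0.65919675 -0.13841696]
 [ 0.65789139 -0.17746022]]
```

The dolly's ends are at x 0.652 and 0.730, so its centre is about (0.691,-0.156), which is the pad's centre. I'll lower it gently.

```bash
python3 -m handwheel '1 0 0 -0.006 0; 1 0 0 -0.005 0; 1 0 0 -0.003 0; 1 0 0 -0.002 0; 1 0 0 -0.001 0; 1 0 0 0 0; 1 0 0 0 0'; python3 -m handwheel '1 0 0 -0.001 0; 1 0 0 0 0; 1 0 0 0 0'
```

```text
time_s: 16.13
tool_pos: [0.6914, -0.1564, -0.0083]
eef_rot: [0.0, 0.731, -0.683, 0.0]
wrist_force: [0.1, -0.1, -6.1]
width: 0.0365
time_s: 16.38
tool_pos: [0.6914, -0.1564, -0.0093]
eef_rot: [-0.0, 0.731, -0.683, 0.0]
wrist_force: [-0.8, -0.7, -5.2]
width: 0.0364
```

```bash
python3 -m handwheel '1 0 0 -0.0005 0; 1 0 0 -0.0005 0; 1 0 0 0 0; 1 0 0 0 0';python3 -m handwheel '1 0 0 -0.0005 0; 1 0 0 0 0; 1 0 0 0 0';python3 -m handwheel '1 0 0 -0.0005 0; 1 0 0 0 0; 1 0 0 0 0'
```

```text
time_s: 16.72
tool_pos: [0.6915, -0.1564, -0.0101]
eef_rot: [-0.0, 0.731, -0.683, 0.0]
wrist_force: [0.1, 0.1, -4.5]
width: 0.0365
time_s: 16.97
tool_pos: [0.6914, -0.1564, -0.0101]
eef_rot: [-0.0, 0.731, -0.683, 0.0]
wrist_force: [-0.2, 0.6, -0.0]
width: 0.0362
time_s: 17.22
tool_pos: [0.6915, -0.1564, -0.0101]
eef_rot: [-0.0, 0.731, -0.682, 0.0]
wrist_force: [-3.4, 1.7, 5.6]
width: 0.0367
```

The dolly is down: the load is off and there is slight upward force. I'll release and rise.

```bash
python3 -m handwheel '1 0 0 0.0007 0; 1 0 0 0 0; 0.1 0 0 0 0; 0 0 0 0 0; -0.4 0 0 0 0; -0.4 0 0 0 0; -0.4 0 0 0 0; -0.4 0 0 0 0'; python3 -m handwheel '-0.4 0 0 0.005 0; -0.4 0 0 0.015 0; -0.4 0 0 0.03 0; -0.4 0 0 0.035 0; -0.4 0 0 0.035 0; -0.4 0 0 0.035 0; -0.4 0 0 0.03 0; -0.4 -0.03 0 0.02 0; -0.4 -0.035 0.01 0 0; -0.4 -0.035 0.015 0 0; -0.4 -0.035 0.015 0 0; -0.4 0 0 0 0'
python3 -m handwheel '-0.4 -0.02 0.03 0 0; -0.4 -0.02 0.03 0 0; -0.4 -0.02 0.03 0 0; -0.4 -0.01 0.03 0 0; -0.4 0 0.03 0 0; -0.4 0 0.03 0 0; -0.4 0 0 0 0; -0.4 0 0 0 0'
python3 -c "
import cv2
from cell import *
cv2.imwrite('pics/s15.png',camera('scene'))
a=camera('top')[120:270,180:360];cv2.imwrite('pics/t15.png',cv2.resize(a,None,fx=4,fy=4,interpolation=2))"
```

```text
time_s: 17.88
tool_pos: [0.6916, -0.1565, -0.0107]
eef_rot: [-0.0, 0.731, -0.683, 0.0]
wrist_force: [-0.4, 0.2, -0.5]
width: 0.0599
time_s: 18.88
tool_pos: [0.5486, -0.1149, 0.1943]
eef_rot: [0.001, 0.731, -0.682, -0.003]
wrist_force: [-0.1, -0.3, -0.4]
width: 0.0601
time_s: 19.55
tool_pos: [0.4865, 0.0649, 0.195]
eef_rot: [-0.0, 0.732, -0.681, 0.0]
wrist_force: [0.2, 0.2, -0.8]
width: 0.0598
```

View pics/s15.png

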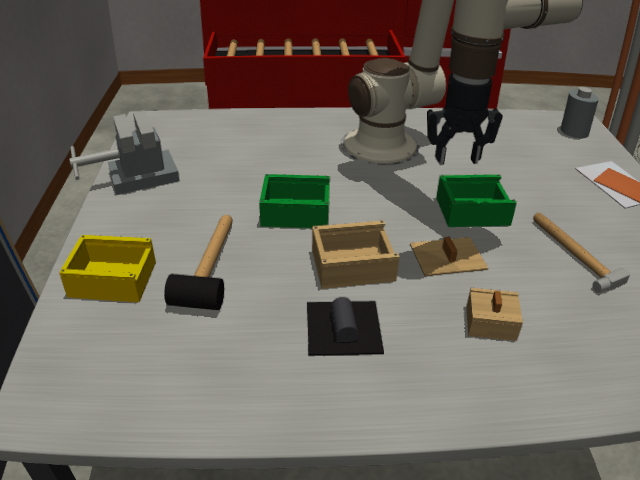

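View pics/t15.png

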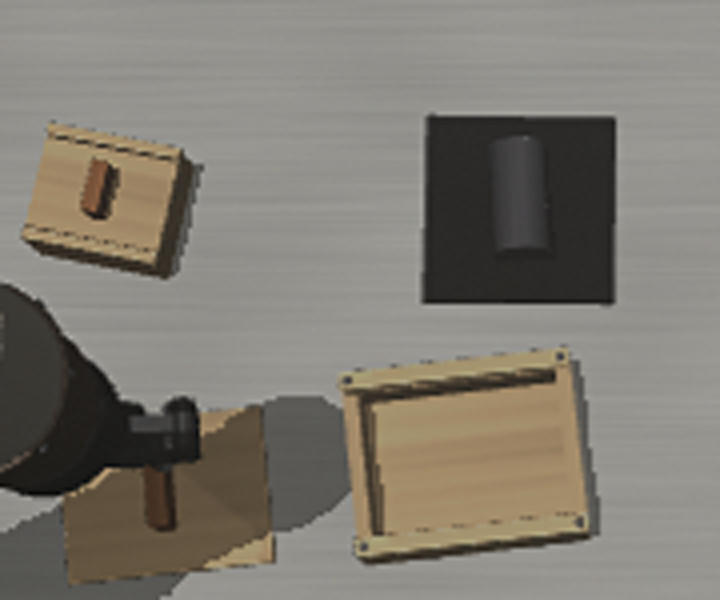

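The scene view shows the lid flat with its handle up at (449,253), the dolly on the pad at (344,320), and the arm clear of everything. One last check of how well the dolly is centred.

Run:
```python
from h import *
t=lambda a:np.array(a)/4+[180-.4,120-.4]
print("pad",pix("top",t([(428,116),(615,117),(614,304),(424,302)]),.006).mean(0))
a=pix("top",t([(516,136)]),.042)[0];b=pix("top",t([(525,258)]),.008)[0]
print("dolly",(a+b)/2,np.linalg.norm(a-b))
from cell import *
s=observe();print(s["time_s"],s["qd"].round(3),s["wrist_force"])
job_done()
```

```text
pad [ 0.68974339 -0.15518057]
dolly [ 0.69269677 -0.15611225] 0.07489130274672796
19.65 [-0.019  0.003 -0.004 -0.     0.    -0.002] [-0.63603215 -0.17661495 -0.33559933]
the job is handed in; nothing more can be done
```

The job is done and was handed in at 19.65 s, well inside the 51 s limit. I slid the lid fully out along the box's +y and laid it flat on free bench with its bar handle up. Then I lifted the dolly out and set it flat side down on the black pad, and let go.

- **Last checks:** the dolly sits about 3 mm from the pad's centre by the top camera, which is close to the calibration error. The lid looks flat on the bench, and the arm stands clear with no contact force.
- **Forces:** the highest wrist force I read was about 21 N, while pressing the lid onto the bench. I took that pressure off before opening the gripper. Between readings the force was not sampled.
- **What went wrong:** my first grasp of the lid handle closed on nothing. The fingertips stood about 27 mm higher than the tool reading and the stated tip distance imply. I measured that offset in the pictures and allowed for it from then on.
- **Smaller disagreements:** the gripper width read about 1.5–2 mm under the true sizes, and the two cameras differed by about 3 mm, so I used their average.

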